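# Weight the flasks for the water bath

## Robot

A 6-joint arm with a two-finger parallel gripper is mounted at the origin on the work surface. World frame = base frame: x ahead of the robot, y to its left, z up, the work surface at z = 0. Lengths are in mm, angles in rad, forces in N, time in s.
With the tool pointing down it reaches from about 400 to 825 mm from the base axis. Payload 7 kg.
Tool frame: the origin (TCP) lies at the very end of the fingers, on their centre line; the grasp point (between the pads) lies 19 mm behind it (manip.grip_depth is the distance from the TCP to the grasp point, in mm); z points along the fingers, y is the line along which they close (so a half turn about z gives the same grasp; the last joint's range is limited). The gripper opens to 85 mm and grips with 20 to 120 N. Pads are 22 mm wide; open, the fingers measure 114 mm over their backs; the gripper's body (76 mm by 85 mm) begins 54 mm behind the grasp point. The pads swing forward as they close: fully open they stand 13 mm farther back than shut.
Start: joints at [0.288, 0.359, 0.012, 0, -1.224, -0.288], TCP at [674.978, -0.019, 231.302] pointing down, gripper open.
Joint ranges: [-3.07, 3.07], [-1.43, 2.12], [-1.02, 1.25], [-3.03, 1.67], [-3.05, -0], [-3.03, 3.03]. Speed limits (rad/s): [2.39, 2.39, 3.01, 3.14, 3.14, 3.14].

## Interface

Orientations are given as a unit quaternion [w, x, y, z].
In Python, from rig import manip gives the robot as it stands.
- The arm moves only by the tool nudge_tcp, called after "Request:" by a JSON object that holds its "fn" and its "kwargs". Schema: {"type":"object","properties":{"increments":{"type":"array","items":{"type":"number"},"minItems":7,"maxItems":140},"squeeze":{"type":"number"},"only":{"type":"string"},"quiet":{"type":"boolean"},"lines":{"type":"string"}},"required":["increments"],"additionalProperties":false}. increments is one flat list of numbers that holds 1 to 20 rows one after another, with no inner brackets; each row has 7 numbers: a rotation vector rx, ry, rz in rad, then dx, dy, dz in units of 20 mm, then the finger opening in mm; each row is the pose to reach, as a shift and turn from the pose commanded when the call began, along the tool's axes at that moment; what a row does not reach only later rows make up. A row lasts 1/8 s, in which the tool goes at most 62.5 mm and 0.188 rad, less where a joint would pass 70% of its speed; a pose out of reach is approached as far as the arm can. The fingers move at their own pace and stop on an object; squeeze is the grip in N (left out, the last holds). Time passes only in rows, so rows that do not move let the fingers close. The tool returns the time, the measured TCP pose, the force, the opening and the grip force at its end. only (a regular expression) keeps the lines of the reply that match it, lines (a string "A,B") keeps lines A to B, and quiet returns only ok. Input that does not fit is refused with a message, and nothing moves.
- manip.sense(): the state, without advancing time (a new reading comes with each control period).
- manip.camera(name): name is "scene" or "side" or "wrist"; returns a dict with "image" (384x512x3 uint8, red, green, blue), "z_map" (384x512 float32, mm along the optical axis (not along the pixel's ray), 0 where there is no reading), "fx", "fy", "cx", "cy" (pixels), "pose" (4x4, takes a point from camera to world coordinates). Camera axes: x right, y up, looking along -z (the intrinsics and any distortion apply to the point x, -y, -z); pixel columns grow to the right and rows downward; lengths in mm; the calibration is good to about 2 mm. A picture is of the moment at which its call begins.
- manip.finish_job(): hands the job in; it is judged then, once.
The state is a dict: "clock": time; "joints": joint angles; "qd": joint speeds; "joint_torque": joint torques, N m; "ee_pos": TCP position; "tool_rot": TCP orientation; "force": force on the tool from outside, world axes, zero at the start; "wrist_torque": the same for the moment, N m; "width": finger opening in mm; "grip_force": force on a finger pad.
Only numpy, scipy, OpenCV 4.12 (cv2) and the standard library are available. Lean on these libraries where they do the work, as an engineer would, in place of code of your own. Each camera call takes 0.05 s, during which the arm holds its last target. There are 200 camera calls.

## Task

The three conical flasks are going into the water bath and would float: slip the black ring weight of its size over the neck of each flask - largest ring on the largest flask, middle on the middle, smallest on the smallest - lowering it gently, not dropping it, until it sits level on the flask's sloping shoulder. Leave the flasks standing upright where they are, and leave the cork ring, the beaker and the yellow-capped bottle alone.

Things in the scene. Friction and masses are not known exactly. Their poses are not given: they have to be found in the camera images.
- flask_large: Large conical flask, clear glass, empty, about 150 g, loose and upright: 85 mm across at 10 mm up, tapering straight to a neck 34 mm across from 106 mm up, lip 37 mm, 140 mm tall. Origin: centre of its underside, z up its axis. Its ring, lowered level over the neck, comes to rest on the slope with the ring's underside about 79 mm above the flask's.
- flask_medium: Medium conical flask, clear glass, empty, about 90 g, loose and upright: 64 mm across at 9 mm up, tapering straight to a neck 22 mm across from 77 mm up, lip 27 mm, 105 mm tall. Origin: centre of its underside, z up its axis. Its ring, lowered level over the neck, comes to rest on the slope with the ring's underside about 45 mm above the flask's.
- flask_small: Small conical flask, clear glass, empty, about 60 g, loose and upright: 51 mm across at 8 mm up, tapering straight to a neck 21 mm across from 60 mm up, lip 25 mm, 88 mm tall. Origin: centre of its underside, z up its axis. Its ring, lowered level over the neck, comes to rest on the slope with the ring's underside about 36 mm above the flask's.
- ring_large: Large ring weight: coated lead, black, lying flat, 65 mm outside, 47.6 mm hole, 18 mm high, about 330 g; the three differ only in size. Origin: centre of its underside, z up its axis; yaw has no meaning. Grip from above across the outside with the fingertips only 8 to 10 mm down over its top, so that the neck has room between the fingers.
- ring_medium: Medium ring weight: coated lead, black, lying flat, 58 mm outside, 41 mm hole, 16 mm high, about 230 g; the three differ only in size. Origin: centre of its underside, z up its axis; yaw has no meaning. Grip from above across the outside with the fingertips only 8 to 10 mm down over its top, so that the neck has room between the fingers.
- ring_small: Small ring weight: coated lead, black, lying flat, 48 mm outside, 34.4 mm hole, 15 mm high, about 140 g; the three differ only in size. Origin: centre of its underside, z up its axis; yaw has no meaning. Grip from above across the outside with the fingertips only 8 to 10 mm down over its top, so that the neck has room between the fingers.
- cork_ring: Bystander, leave alone: light brown cork support ring lying flat, 80 mm outside, 48 mm hole, 30 mm high. Origin: centre of its underside.
- beaker: Bystander, leave alone: empty straight-sided clear glass beaker with white graduation marks, 70 mm across (75 mm at the lip), 95 mm tall. Origin: centre of its underside.
- sample_bottle: Bystander, leave alone: small clear plastic bottle with a paper band and a yellow screw cap, 53 mm across, 120 mm tall. Origin: centre of its underside.

How it is judged (in metres and radians):
At the end, for the whole second after the job is handed in: Each ring lies around the flask of its size: centred within 8 mm, within 8 mm of its stated resting height, level within 0.15 rad. Flasks upright (0.08 rad) on the bench, within 50 mm of their start; bystanders within 30 mm of theirs. All at rest (horizontal distance between ring_large and flask_large below 0.008 m and z of ring_large in the frame of flask_large between 0.071 and 0.087 m and angle between each of ring_large, ring_medium, ring_small's own z axis and vertical below 0.15 rad and angle between each of flask_large, flask_medium, flask_small's own z axis and vertical below 0.08 rad and height (world z) of each of flask_large, flask_medium, flask_small below 0.006 m and distance of each of flask_large, flask_medium, flask_small from where it was at the start of the episode below 0.05 m and linear speed of each of ring_large, flask_large, ring_medium, flask_medium, ring_small, flask_small below 0.02 m/s and horizontal distance between ring_medium and flask_medium below 0.008 m and z of ring_medium in the frame of flask_medium between 0.037 and 0.053 m and horizontal distance between ring_small and flask_small below 0.008 m and z of ring_small in the frame of flask_small between 0.028 and 0.044 m and distance of each of cork_ring, beaker, sample_bottle from where it was at the start of the episode below 0.03 m); the robot touches nothing.
It fails at once if the cork ring, the beaker or the sample bottle is disturbed (moved more than 30 mm or tipped over) (distance of any of cork_ring, beaker, sample_bottle from where it was at the start of the episode above 0.03 m or angle between any of cork_ring, beaker, sample_bottle's own z axis and vertical above 0.5 rad).
It fails at once if a flask is tipped (angle between any of flask_large, flask_medium, flask_small's own z axis and vertical above 0.4 rad).
It fails at once if a ring weight is dropped or rammed onto a flask (more than 120, 100 or 80 N for the large, medium or small ring) (contact force between ring_large and flask_large above 120 N or contact force between ring_large and flask_medium above 120 N or contact force between ring_large and flask_small above 120 N or contact force between ring_medium and flask_large above 100 N or contact force between ring_medium and flask_medium above 100 N or contact force between ring_medium and flask_small above 100 N or contact force between ring_small and flask_large above 80 N or contact force between ring_small and flask_medium above 80 N or contact force between ring_small and flask_small above 80 N).
It also fails if it takes over 112 s, if anything falls off the work surface, if the arm or the gripper's body presses on something with over 40 N, if the wrist force passes 120 N, or if a joint passes its speed limit or range.

## Working session

There is one attempt and no reset: what is moved stays moved. The work goes in short steps, Python scripts to look and compute and a tool call to move; the robot and the scene stay as the last step left them, time stands still between calls to the robot, and variables do not carry over. Pictures are saved under pics/ and viewed, at most 14 in all, crops included, and the job is handed in when it is done.

```bash
mkdir -p pics; cat > h.py <<'E'
import numpy as np, cv2
from rig import manip
def snap(n,f):
    c=manip.camera(n); cv2.imwrite(f'pics/{f}.png',cv2.cvtColor(c['image'],cv2.COLOR_RGB2BGR)); np.savez(f'pics/{f}.npz',**{k:v for k,v in c.items()}); return c
def ray(c,u,v,z):
    "world point where the pixel's ray crosses height z"
    P=np.array(c['pose']); d=P[:3,:3]@np.array([(u-c['cx'])/c['fx'],-(v-c['cy'])/c['fy'],-1]); o=P[:3,3]
    return o+d*(z-o[2])/d[2]
def cloud(c):
    v,u=np.mgrid[:384,:512]; z=c['z_map']; P=np.array(c['pose'])
    p=np.stack([(u-c['cx'])/c['fx']*z,-(v-c['cy'])/c['fy']*z,-z],-1)@P[:3,:3].T+P[:3,3]
    p[z==0]=np.nan; return p
E
python3 - <<'E'
from h import *
for n in('scene','side','wrist'):
    c=snap(n,n+'0'); print(n,{k:(np.round(v,3).tolist()) for k,v in c.items() if k not in('image','z_map')})
print(manip.sense())
a=cv2.imread('pics/scene0.png');cv2.imwrite('pics/scene0b.png',cv2.resize(a,(800,600),interpolation=2))
E
```

```text
scene {'fx': 500.084, 'fy': 500.084, 'cx': 253.738, 'cy': 189.022, 'pose': [[0.01, -0.595, 0.803, 1459.563], [1.0, 0.011, -0.004, 15.313], [-0.006, 0.803, 0.595, 735.94], [0.0, 0.0, 0.0, 1.0]]}
side {'fx': 398.006, 'fy': 398.006, 'cx': 259.132, 'cy': 186.974, 'pose': [[0.98, 0.139, -0.145, 383.175], [-0.2, 0.637, -0.745, -774.265], [-0.011, 0.758, 0.652, 710.385], [0.0, 0.0, 0.0, 1.0]]}
wrist {'fx': 279.495, 'fy': 279.495, 'cx': 257.293, 'cy': 192.624, 'pose': [[-1.0, 0.0, 0.002, 674.605], [-0.001, -0.965, -0.263, -65.987], [0.002, -0.263, 0.965, 373.247], [0.0, 0.0, 0.0, 1.0]]}
{'clock': 0.15, 'joints': array([ 2.88133684e-01,  3.59232614e-01,  1.12434721e-02, -2.38150858e-04,
       -1.22411373e+00, -2.88095469e-01]), 'qd': array([-2.81880981e-05, -1.50832670e-03,  2.71183829e-03, -1.48136503e-04,
       -5.59973762e-04, -5.75106779e-04]), 'joint_torque': array([-2.36291526e-03, -5.83877099e+01,  2.93650192e+01,  6.94064632e+00,
       -4.26741812e-03,  1.52487612e-06]), 'ee_pos': array([ 6.74619529e+02, -1.48544427e-02,  2.30563995e+02]), 'tool_rot': array([-5.20738817e-04, -7.07091476e-01,  7.07121776e-01,  4.10041312e-04]), 'force': array([-0.06809239, -0.27593324,  0.48338936]), 'wrist_torque': array([ 0.01347952, -0.02051871,  0.03003448]), 'grip_force': 0.0, 'width': 85.30599526758486}
```

View pics/scene0b.png

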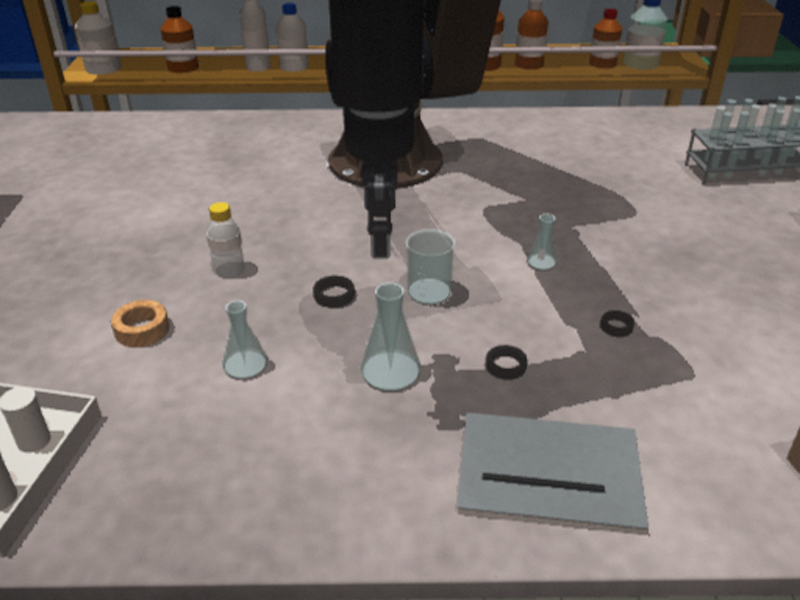

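View pics/side0.png

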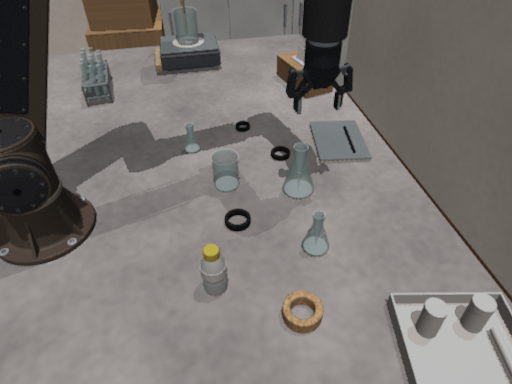

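```bash
python3 - <<'E'
from h import *
S=dict(np.load('pics/scene0.npz'));D=dict(np.load('pics/side0.npz'))
# rings: dark blobs -> contour filled, centroid of outer silhouette & hole ; ray at mid height
for nm,c,boxes in(('scene',S,dict(L=(195,172,232,202),M=(306,217,342,246),S=(380,195,410,218))),('side',D,dict(L=(220,205,256,234),M=(267,142,294,164),S=(232,117,254,135)))):
    for k,(x0,y0,x1,y1) in boxes.items():
        h={'L':18,'M':16,'S':15}[k]
        m=(c['image'][y0:y1,x0:x1].max(2)<48).astype(np.uint8)
        n,l,st,ce=cv2.connectedComponentsWithStats(m); i=1+st[1:,4].argmax(); m=(l==i).astype(np.uint8)
        cs,_=cv2.findContours(m,cv2.RETR_EXTERNAL,cv2.CHAIN_APPROX_NONE)
        ct=max(cs,key=cv2.contourArea); f=cv2.drawContours(m.copy()*0,[ct],-1,1,-1); M=cv2.moments(f,True); u,v=M['m10']/M['m00']+x0,M['m01']/M['m00']+y0
        W=st[i]; p=ray(c,u,v,h/2); dist=np.linalg.norm(p-c['pose'][:3,3]); print(nm,k,(round(u,1),round(v,1)),p.round(1),'width mm',round(W[2]*dist/c['fx'],1))
def crop(c,cx,cy,s=44,z=6):
    a=c['image'][cy-s//2-8:cy+s//2+8,cx-s//2:cx+s//2][:,:,::-1]
    a=cv2.resize(a,None,fx=z,fy=z,interpolation=cv2.INTER_CUBIC)
    for t in range(0,s,10):
        cv2.putText(a,str(cx-s//2+t),(t*z,8),0,.3,(0,0,255));cv2.line(a,(t*z,8),(t*z,14),(0,0,255),1)
    for t in range(0,s+16,10):
        cv2.putText(a,str(cy-s//2-8+t),(0,t*z+4),0,.3,(255,0,0));cv2.line(a,(18,t*z),(26,t*z),(255,0,0),1)
    return a
m=np.vstack([np.hstack([crop(S,250,212,44,5),crop(S,156,215,44,5),crop(S,347,155,44,5)]),np.hstack([crop(D,298,170,44,5),crop(D,316,230,44,5),crop(D,192,139,44,5)])])
cv2.imwrite('pics/crop1.png',m);print(m.shape)
E
```

```text
scene L (213.6, 186.4) [466. -78.   9.] width mm 64.2
scene M (324.0, 231.8) [637.5 172.7   8. ] width mm 55.5
scene S (394.7, 206.7) [552.  348.    7.5] width mm 50.8
side L (237.1, 219.7) [460.7 -82.8   9. ] width mm 62.1
side M (280.1, 152.9) [632.  168.7   8. ] width mm 57.4
side S (242.3, 126.2) [546.5 341.9   7.5] width mm 46.8
(600, 660, 3)
```

View pics/crop1.png

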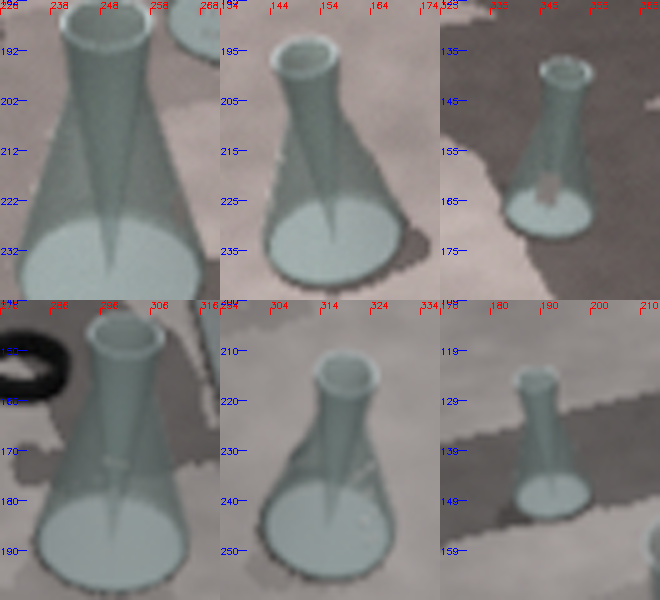

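```bash
python3 - <<'E'
from h import *
S=dict(np.load('pics/scene0.npz'));D=dict(np.load('pics/side0.npz'))
for k,c,l,b,h in(('L',S,(249,187),None,140),('L',D,(301,147.4),(298,188.4),140),('M',S,(151,196.6),(156.5,233),105),('M',D,(319,215),(315.6,245.6),105),('S',S,(350.2,139.4),(346.6,167.4),88),('S',D,(189.4,125),(192.4,148),88)):
    print(k,ray(c,*l,h).round(1), b and ray(c,*b,6).round(1))
for k,c,l,h in(('beaker',S,(275,153),95),('bottle',S,(141,133),120),('cork',S,(90,203),30)): print(k,ray(c,*l,h).round(1))
E
```

```text
L [648.3  10.2 140. ] None
L [641.4   2.8 140. ] [640.8   2.3   6. ]
M [ 630.5 -194.2  105. ] [ 632.6 -194.5    6. ]
M [ 624.8 -200.8  105. ] [ 625.4 -201.3    6. ]
S [380.8 263.9  88. ] [384.7 262.8   6. ]
S [376.8 254.6  88. ] [375.8 254.4   6. ]
beaker [451.3  72.1  95. ]
bottle [ 393.1 -253.4  120. ]
cork [ 553.6 -355.5   30. ]
```

The manual's scale: shifts go in units of 20 mm. Converting my numbers, 211 mm is 10.55, 80 mm is 4.

Request:
{"fn": "nudge_tcp", "kwargs": {"increments": [0,0,0,1,2.65,0.4,85,0,0,0,2,5.3,0.75,85,0,0,0,3,7.95,1.15,85,0,0,0,4,10.55,1.5,85,0,0,0,4,10.55,1.5,85,0,0,0,4,10.55,1.5,85,0,0,0,4,10.55,1.5,85]}}

```text
clock: 1.02
ee_pos: [465.0, -79.7, 201.4]
tool_rot: [-0.0, 0.707, -0.707, 0.0]
force: [0.4, 0.7, -0.3]
width: 84.8
grip_force: 0.0
```

```bash
python3 - <<'E'
from h import *
c=snap('wrist','w1'); print(c['pose'].round(2).tolist()); s=manip.sense(); print(s['ee_pos'],s['tool_rot'],s['clock'])
E
```

```text
[[-1.0, 0.0, 0.0, 464.75], [-0.0, -0.96, -0.26, -145.67], [0.0, -0.26, 0.96, 344.15], [0.0, 0.0, 0.0, 1.0]]
[464.8247731  -79.68816531 201.16671859] [ 1.08607734e-04  7.07181749e-01 -7.07031796e-01 -4.68080478e-05] 1.075
```

View pics/w1.png

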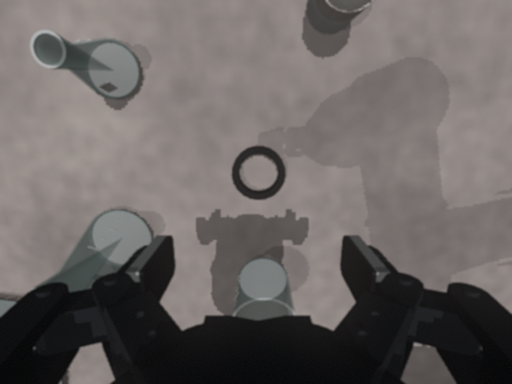

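```bash
cat >> h.py <<'E'
def dark(c,box,h,thr=48):
    x0,y0,x1,y1=box; m=(c['image'][y0:y1,x0:x1].max(2)<thr).astype(np.uint8)
    n,l,st,ce=cv2.connectedComponentsWithStats(m); i=1+st[1:,4].argmax(); m=(l==i).astype(np.uint8)
    cs,_=cv2.findContours(m,cv2.RETR_EXTERNAL,cv2.CHAIN_APPROX_NONE); ct=max(cs,key=cv2.contourArea)
    f=cv2.drawContours(m*0,[ct],-1,1,-1); M=cv2.moments(f,True); u,v=M['m10']/M['m00']+x0,M['m01']/M['m00']+y0
    return u,v,st[i][2:4],ray(c,u,v,h)
E
python3 - <<'E'
from h import *
c=dict(np.load('pics/w1.npz')); print(dark(c,(220,135,300,208),10))
print('M base',ray(c,114,69,5),'M lip',ray(c,48,49,105),'L base',ray(c,122,235,5))
E
```

```text
(258.1106237816764, 172.41910331384014, array([51, 52], dtype=int32), array([463.6026985 , -80.17062886,  10.        ]))
M base [ 625.54246015 -196.99025599    5.        ] M lip [ 627.53979118 -196.19242783  105.        ] L base [641.94306516   4.41769402   5.        ]
```

To row units: 198 mm is 9.9, 50 mm is 2.5.

Request:
{"fn": "nudge_tcp", "kwargs": {"increments": [0,0,0,0,0,2.5,85,0,0,0,0,0,5,85,0,0,0,0,0,7.5,80,0,0,0,0,0,9,78,0,0,0,0,0,9.9,76,0,0,0,0,0,9.9,76,0,0,0,0,0,9.9,60,0,0,0,0,0,9.9,55,0,0,0,0,0,9.9,55,0,0,0,0,0,9.9,55,0,0,0,0,0,9.9,55], "squeeze": 50}}

```text
clock: 2.45
ee_pos: [464.3, -79.9, 4.2]
tool_rot: [-0.0, 0.707, -0.707, 0.0]
force: [-2.5, 0.1, 6.7]
width: 62.9
grip_force: 54.8
```

Request:
{"fn": "nudge_tcp", "kwargs": {"increments": [0,0,0,0,0,-0.5,55,0,0,0,0,0,-1.5,55,0,0,0,0,0,-3.5,55,0,0,0,0,0,-6.5,55,0,0,0,0,0,-10,55,0,0,0,0,0,-11.5,55,0,0,0,0,0,-11.5,55,0,0,0,0,0,-11.5,55]}}

```text
clock: 3.45
ee_pos: [463.2, -79.9, 232.8]
tool_rot: [0.0, -0.707, 0.707, 0.0]
force: [-0.3, -0.1, -3.0]
width: 62.5
grip_force: 56.1
```

```bash
python3 - <<'E'
from h import *
c=snap('side','s2'); a=c['image'][60:260,120:370][:,:,::-1]
w=snap('wrist','w2')['image'][:,:,::-1]
cv2.imwrite('pics/v2.png',np.hstack([cv2.resize(a,(375,300)),cv2.resize(w,(400,300))])); print(manip.sense()['ee_pos'])
E
```

```text
[462.98324294 -80.09161078 231.9451009 ]
```

View pics/v2.png

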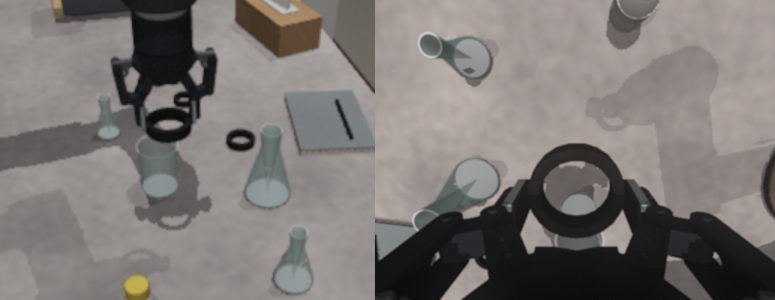

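Request:
{"fn": "nudge_tcp", "kwargs": {"increments": [0,0,0,-0.5,-1,0,55,0,0,0,-1.5,-3.15,0,55,0,0,0,-2.75,-5.85,0,55,0,0,0,-3.75,-8,0,55,0,0,0,-4.25,-9,0,55,0,0,0,-4.25,-9,1,55,0,0,0,-4.25,-9,2,55,0,0,0,-4.25,-9,2.5,55,0,0,0,-4.25,-9,2.5,55,0,0,0,-4.25,-9,2.5,55]}}

```text
clock: 4.8
ee_pos: [644.6, 5.1, 183.9]
tool_rot: [-0.0, 0.707, -0.707, 0.0]
force: [-0.9, 0.3, -2.8]
width: 62.8
grip_force: 56.1
```

```bash
python3 - <<'E'
from h import *
c=snap('wrist','w3'); a=c['image'][120:320,130:380][:,:,::-1]
cv2.imwrite('pics/v3.png',cv2.resize(a,(750,600),interpolation=2)); print(manip.sense()['ee_pos'])
print(c['pose'].round(2).tolist())
E
```

```text
[644.58334979   5.07440969 184.19074494]
[[-1.0, 0.0, -0.0, 644.28], [-0.0, -0.96, -0.26, -60.91], [-0.0, -0.26, 0.96, 326.7], [0.0, 0.0, 0.0, 1.0]]
```

View pics/v3.png

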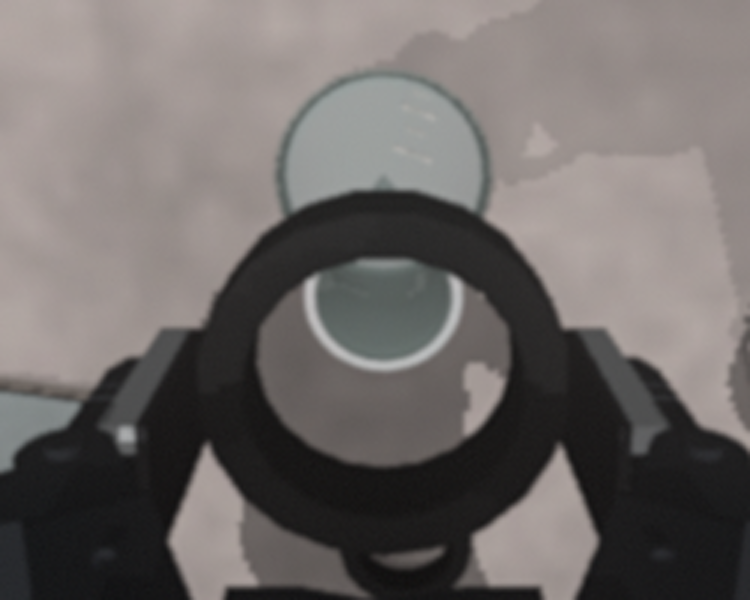

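```bash
python3 - <<'E'
from h import *
c=dict(np.load('pics/w3.npz'))
q=lambda x,y,z:ray(c,130+x/3-.33,120+y/3-.33,z).round(1)
print('ring',q(383,371,189),'L/R',q(200,365,189),q(565,365,189),'lip bottom',q(383,367,140),'lip L/R',q(306,295,140),q(462,295,140),'lip c',q(383.5,295,140),'base far edge',q(384,73,10),'sides',q(278,165,8),q(490,165,8))
E
```

```text
ring [644.3   4.8 189. ] L/R [677.    3.7 189. ] [611.7   3.6 189. ] lip bottom [644.2  27.1 140. ] lip L/R [662.5   8.6 140. ] [625.6   8.5 140. ] lip c [644.1   8.6 140. ] base far edge [644.  -31.2  10. ] sides [685.    4.2   8. ] [602.9   4.2   8. ]
```

To row units: 35 mm is 1.75, 10 mm is 0.5.

Request:
{"fn": "nudge_tcp", "kwargs": {"increments": [0,0,0,-0.1,0,0,55,0,0,0,-0.2,0,0.5,55,0,0,0,-0.2,0,1,55,0,0,0,-0.2,0,1.5,55,0,0,0,-0.2,0,1.75,55,0,0,0,-0.2,0,1.75,55,0,0,0,-0.2,0,1.75,55]}}

```text
clock: 5.72
ee_pos: [644.2, 9.0, 148.6]
tool_rot: [-0.0, 0.707, -0.707, 0.0]
force: [-0.3, -0.8, -3.0]
width: 62.6
grip_force: 56.1
```

```bash
python3 - <<'E'
from h import *
c=snap('wrist','w4'); a=c['image'][140:300,160:360][:,:,::-1]
cv2.imwrite('pics/v4.png',cv2.resize(a,(800,640),interpolation=2)[:600]); print(manip.sense()['ee_pos'])
E
```

```text
[644.26812949   8.98724701 148.69898953]
```

View pics/v4.png

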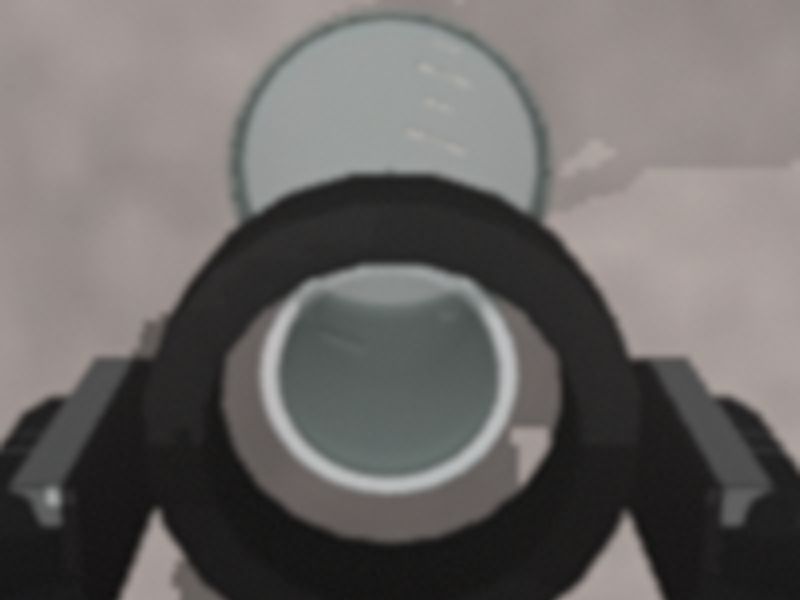

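```bash
python3 - <<'E'
from h import *
c=dict(np.load('pics/w4.npz'))
q=lambda x,y,z:ray(c,160+x/4-.4,140+y/4-.4,z).round(1)
print('lip bottom y-18.5',q(389.5,494,140)-[0,18.5,0],q(389.5,372,140),'hole low rim y-23.8',q(392,545,147)-[0,23.8,0],'hole top rim y+23.8',q(392,263,162)+[0,23.8,0],'outer top',q(392,174,154)+[0,32.5,0])
E
```

```text
lip bottom y-18.5 [644.1   9.7 140. ] [644.1   8.4 140. ] hole low rim y-23.8 [643.8   8.7 147. ] hole top rim y+23.8 [643.8   8.4 162. ] outer top [643.8   7.9 154. ]
```

Request:
{"fn": "nudge_tcp", "kwargs": {"increments": [0,0,0,-0.025,0,0.4,55,0,0,0,-0.025,0,0.8,55,0,0,0,-0.025,0,1.2,55,0,0,0,-0.025,0,1.6,55,0,0,0,-0.025,0,2,55,0,0,0,-0.025,0,2.4,55,0,0,0,-0.025,0,2.7,55,0,0,0,-0.025,0,2.9,55,0,0,0,-0.025,0,3.05,55,0,0,0,-0.025,0,3.1,55,0,0,0,-0.025,0,3.1,55]}}

```text
clock: 7.15
ee_pos: [644.1, 9.5, 86.5]
tool_rot: [0.0, -0.707, 0.707, -0.0]
force: [-0.4, -0.7, -4.2]
width: 62.4
grip_force: 56.1
```

Request:
{"fn": "nudge_tcp", "kwargs": {"increments": [0,0,0,0,0,0.05,55,0,0,0,0,0,0.05,55,0,0,0,0,0,0.1,55,0,0,0,0,0,0.1,55]}}

```text
clock: 7.65
ee_pos: [644.3, 9.5, 84.5]
tool_rot: [-0.0, 0.707, -0.707, 0.0]
force: [1.6, -0.6, -1.0]
width: 62.9
grip_force: 56.2
```

Request:
{"fn": "nudge_tcp", "kwargs": {"increments": [0,0,0,0,0,0.05,55,0,0,0,0,0,0.05,55]}}

```text
clock: 7.9
ee_pos: [644.5, 9.5, 83.7]
tool_rot: [-0.0, 0.707, -0.707, 0.0]
force: [1.3, -0.5, 0.6]
width: 62.7
grip_force: 56.4
```

Request:
{"fn": "nudge_tcp", "kwargs": {"increments": [0,0,0,0,0,0.025,55,0,0,0,0,0,0.025,55,0,0,0,0,0,0.025,66,0,0,0,0,0,0.025,72,0,0,0,0,0,0.025,80,0,0,0,0,0,0.025,85,0,0,0,0,0,0.025,85,0,0,0,0,0,-0.25,85,0,0,0,0,0,-1,85,0,0,0,0,0,-3,85,0,0,0,0,0,-5.5,85,0,0,0,0,0,-6.5,85,0,0,0,0,0,-6.5,85], "squeeze": 20}}

```text
clock: 9.52
ee_pos: [645.2, 9.7, 216.9]
tool_rot: [-0.002, 0.707, -0.707, 0.001]
force: [-0.5, -0.1, -0.9]
width: 85.0
grip_force: 0.0
```

```bash
python3 - <<'E'
from h import *
c=snap('wrist','w5'); d=snap('side','s5')
a=c['image'][60:310,100:400][:,:,::-1];b=d['image'][120:220,240:360][:,:,::-1]
cv2.imwrite('pics/v5.png',np.hstack([cv2.resize(a,(480,400)),cv2.resize(b,(320,400))])); print(manip.sense()['ee_pos'])
E
```

```text
[643.69821351   9.51637775 213.68358029]
```

View pics/v5.png

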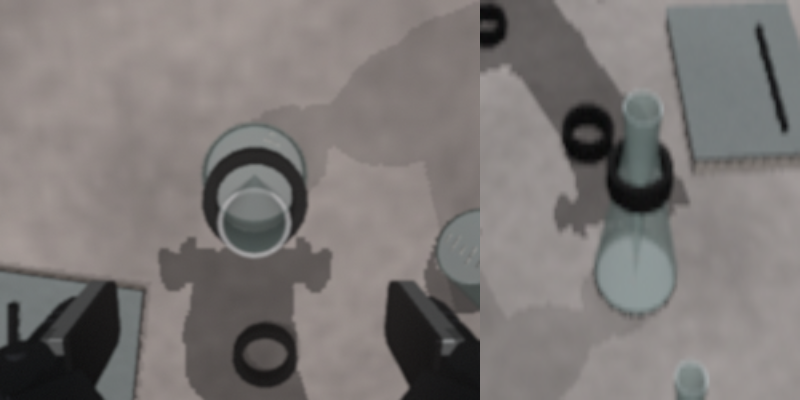

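```bash
python3 - <<'E'
from h import *
c=dict(np.load('pics/w5.npz')); print(dark(c,(235,255,300,310),8)); print(c['pose'][:3,3])
E
```

```text
(265.0449077786688, 281.4971932638332, array([39, 40], dtype=int32), array([634.61151403, 171.26971831,   8.        ]))
[644.2370595  -56.48206222 359.60991383]
```

Request:
{"fn": "nudge_tcp", "kwargs": {"increments": [0,0,0,-1.5,0.1,0,85,0,0,0,-3.5,0.2,0,85,0,0,0,-5.5,0.3,0,85,0,0,0,-7.25,0.4,0,85,0,0,0,-8.05,0.45,0,85,0,0,0,-8.05,0.45,0,85,0,0,0,-8.05,0.45,0,85]}}

```text
clock: 10.5
ee_pos: [634.8, 169.7, 212.8]
tool_rot: [-0.0, -0.707, 0.707, 0.0]
force: [-0.0, -0.4, 0.8]
width: 85.0
grip_force: 0.0
```

```bash
python3 - <<'E'
from h import *
c=snap('wrist','w6'); print(dark(c,(220,135,300,208),8)); print(manip.sense()['ee_pos'])
E
```

```text
(256.9421375085092, 171.94690265486724, array([43, 43], dtype=int32), array([634.68522601, 171.16889284,   8.        ]))
[634.92568319 169.50167816 213.04767355]
```

Request:
{"fn": "nudge_tcp", "kwargs": {"increments": [0,0,0,-0.035,0,2.5,85,0,0,0,-0.035,0,5,85,0,0,0,-0.035,0,7.5,80,0,0,0,-0.035,0,9.5,74,0,0,0,-0.035,0,10.5,70,0,0,0,-0.035,0,10.525,70,0,0,0,-0.035,0,10.525,60,0,0,0,-0.035,0,10.525,48,0,0,0,-0.035,0,10.525,48,0,0,0,-0.035,0,10.525,48,0,0,0,-0.035,0,10.525,48], "squeeze": 45}}

```text
clock: 11.92
ee_pos: [635.9, 171.3, 4.7]
tool_rot: [-0.001, 0.707, -0.707, 0.001]
force: [0.1, -2.5, 7.3]
width: 55.1
grip_force: 48.5
```

Request:
{"fn": "nudge_tcp", "kwargs": {"increments": [0,0,0,0,0,-0.5,48,0,0,0,0,0,-1.5,48,0,0,0,0,0,-3.5,48,0,0,0,0,0,-6.5,48,0,0,0,0,0,-9.5,48,0,0,0,0,0,-11,48,0,0,0,0,0,-11.5,48,0,0,0,0,0,-11.5,48]}}

```text
clock: 12.92
ee_pos: [634.6, 171.2, 232.5]
tool_rot: [0.0, -0.707, 0.707, 0.0]
force: [-0.4, 0.6, -2.8]
width: 55.2
grip_force: 48.3
```

```bash
python3 - <<'E'
from h import *
s=manip.sense();print(s['ee_pos'],s['width'])
E
```

```text
[634.58253871 171.23950526 232.47717802] 55.154869392524525
```

To row units: 368 mm is 18.4, 75 mm is 3.75.

Request:
{"fn": "nudge_tcp", "kwargs": {"increments": [0,0,0,0.75,0,0,48,0,0,0,2.5,0.05,0,48,0,0,0,5,0.1,0,48,0,0,0,7.5,0.15,0,48,0,0,0,10,0.2,0,48,0,0,0,12.5,0.25,0,48,0,0,0,15,0.3,0,48,0,0,0,17,0.35,0,48,0,0,0,18,0.4,0,48,0,0,0,18.4,0.4,0,48,0,0,0,18.4,0.4,1,48,0,0,0,18.4,0.4,2.5,48,0,0,0,18.4,0.4,3.75,48,0,0,0,18.4,0.4,4.25,48,0,0,0,18.4,0.4,4.25,48,0,0,0,18.4,0.4,4.25,48]}}

```text
clock: 14.92
ee_pos: [627.8, -196.7, 149.0]
tool_rot: [-0.0, 0.707, -0.707, 0.001]
force: [-0.5, -0.1, -1.6]
width: 55.1
grip_force: 48.3
```

```bash
python3 - <<'E'
from h import *
c=snap('wrist','w7'); a=c['image'][140:300,160:360][:,:,::-1]
cv2.imwrite('pics/v7.png',cv2.resize(a,(800,640),interpolation=2)[:600]); print(manip.sense()['ee_pos'])
E
```

```text
[ 627.74500605 -196.72709662  149.0810209 ]
```

View pics/v7.png

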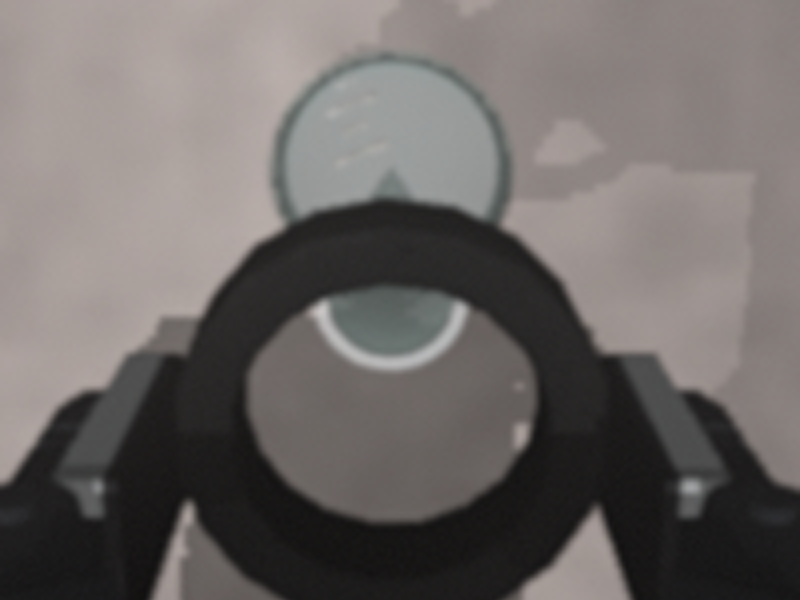

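```bash
python3 - <<'E'
from h import *
c=dict(np.load('pics/w7.npz'))
q=lambda x,y,z:ray(c,160+x/4-.4,140+y/4-.4,z).round(1)
print('lip',q(390,370,105)-[0,13.5,0],'hole low',q(391.5,524,146)-[0,20.5,0],'hole top rim',q(391.5,284,159)+[0,20.5,0],'outer top',q(391.5,199,153)+[0,29,0])
E
```

```text
lip [ 627.6 -195.9  105. ] hole low [ 627.3 -196.2  146. ] hole top rim [ 627.4 -196.7  159. ] outer top [ 627.4 -197.6  153. ]
```

Request:
{"fn": "nudge_tcp", "kwargs": {"increments": [0,0,0,-0.035,0,0.5,48,0,0,0,-0.035,0,1.1,48,0,0,0,-0.035,0,1.7,48,0,0,0,-0.035,0,2.3,48,0,0,0,-0.035,0,2.9,48,0,0,0,-0.035,0,3.5,48,0,0,0,-0.035,0,4,48,0,0,0,-0.035,0,4.4,48,0,0,0,-0.035,0,4.6,48,0,0,0,-0.035,0,4.75,48,0,0,0,-0.035,0,4.8,48,0,0,0,-0.035,0,4.8,48]}}

```text
clock: 16.48
ee_pos: [627.4, -196.2, 52.2]
tool_rot: [-0.0, 0.707, -0.707, 0.0]
force: [-0.1, -0.2, -2.3]
width: 55.3
grip_force: 48.4
```

Request:
{"fn": "nudge_tcp", "kwargs": {"increments": [0,0,0,0,0,0.05,48,0,0,0,0,0,0.05,48,0,0,0,0,0,0.1,48,0,0,0,0,0,0.1,48]}}

```text
clock: 16.98
ee_pos: [627.7, -196.3, 50.3]
tool_rot: [-0.0, 0.707, -0.707, 0.001]
force: [2.7, -0.6, 1.7]
width: 55.2
grip_force: 48.6
```

Request:
{"fn": "nudge_tcp", "kwargs": {"increments": [0,0,0,0,0,0.05,48,0,0,0,0,0,0.05,48]}}

```text
clock: 17.23
ee_pos: [627.9, -196.3, 49.6]
tool_rot: [-0.0, 0.707, -0.707, 0.001]
force: [2.6, -1.7, 4.9]
width: 55.3
grip_force: 48.9
```

Seated. Release and rise.

Request:
{"fn": "nudge_tcp", "kwargs": {"increments": [0,0,0,0,0,0,48,0,0,0,0,0,0,60,0,0,0,0,0,0,70,0,0,0,0,0,0,80,0,0,0,0,0,0,85,0,0,0,0,0,0,85,0,0,0,0,0,-0.25,85,0,0,0,0,0,-1,85,0,0,0,0,0,-3,85,0,0,0,0,0,-5.5,85,0,0,0,0,0,-7.5,85,0,0,0,0,0,-8.25,85,0,0,0,0,0,-8.25,85], "squeeze": 20}}

```text
clock: 18.85
ee_pos: [627.4, -196.1, 215.5]
tool_rot: [0.001, -0.707, 0.707, -0.001]
force: [-1.4, 0.1, -0.3]
width: 84.7
grip_force: 0.0
```

```bash
python3 - <<'E'
from h import *
c=snap('wrist','w8'); d=snap('side','s8')
a=c['image'][60:310,100:400][:,:,::-1];b=d['image'][170:270,250:370][:,:,::-1]
cv2.imwrite('pics/v8.png',np.hstack([cv2.resize(a,(480,400)),cv2.resize(b,(320,400))])); print(manip.sense()['ee_pos'])
E
```

```text
[ 626.29959781 -195.87873486  212.75408124]
```

View pics/v8.png

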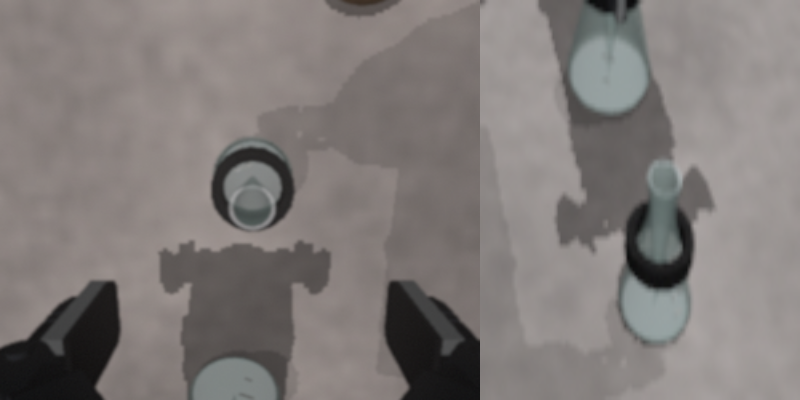

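To row units: -541 mm is -27.05, -165 mm is -8.25.

Request:
{"fn": "nudge_tcp", "kwargs": {"increments": [0,0,0,-1,0.15,0,85,0,0,0,-3.25,0.45,0,85,0,0,0,-5.75,0.8,0,85,0,0,0,-8.25,1.15,0,85,0,0,0,-10.75,1.5,0,85,0,0,0,-13.25,1.85,0,85,0,0,0,-15.75,2.2,0,85,0,0,0,-18.25,2.55,0,85,0,0,0,-20.75,2.9,0,85,0,0,0,-23.25,3.25,0,85,0,0,0,-25.5,3.6,0,85,0,0,0,-26.75,3.85,0,85,0,0,0,-27.05,3.9,0,85,0,0,0,-27.05,3.9,0,85,0,0,0,-27.05,3.9,0,85]}}

```text
clock: 20.82
ee_pos: [549.1, 343.8, 213.8]
tool_rot: [-0.0, -0.707, 0.707, -0.0]
force: [-0.1, -0.2, -0.5]
width: 85.1
grip_force: 0.0
```

```bash
python3 - <<'E'
from h import *
c=snap('wrist','w9'); print(dark(c,(220,135,300,208),8)); print(manip.sense()['ee_pos'])
E
```

```text
(256.17911975435004, 173.17911975435004, array([35, 35], dtype=int32), array([550.10589025, 347.08805258,   8.        ]))
[549.25001714 343.76538611 213.96185174]
```

To row units: 210.5 mm is 10.525, -1.7 mm is -0.085.

Request:
{"fn": "nudge_tcp", "kwargs": {"increments": [0,0,0,-0.085,-0.05,2.5,85,0,0,0,-0.085,-0.05,5,85,0,0,0,-0.085,-0.05,7.5,76,0,0,0,-0.085,-0.05,9.5,68,0,0,0,-0.085,-0.05,10.4,62,0,0,0,-0.085,-0.05,10.525,62,0,0,0,-0.085,-0.05,10.525,50,0,0,0,-0.085,-0.05,10.525,38,0,0,0,-0.085,-0.05,10.525,38,0,0,0,-0.085,-0.05,10.525,38,0,0,0,-0.085,-0.05,10.525,38], "squeeze": 40}}

```text
clock: 22.25
ee_pos: [551.0, 347.4, 5.5]
tool_rot: [-0.002, 0.707, -0.707, 0.0]
force: [0.0, -1.6, 7.3]
width: 45.3
grip_force: 41.5
```

Request:
{"fn": "nudge_tcp", "kwargs": {"increments": [0,0,0,0,0,-0.5,38,0,0,0,0,0,-1.5,38,0,0,0,0,0,-3.5,38,0,0,0,0,0,-6,38,0,0,0,0,0,-8,38,0,0,0,0,0,-9,38,0,0,0,0,0,-9,38]}}

```text
clock: 23.12
ee_pos: [550.5, 347.3, 185.8]
tool_rot: [-0.002, 0.707, -0.707, -0.0]
force: [-0.7, -0.4, -2.6]
width: 45.0
grip_force: 41.4
```

To row units: 171.5 mm is 8.575, 85.6 mm is 4.28.

Request:
{"fn": "nudge_tcp", "kwargs": {"increments": [0,0,0,0.4,0.75,0,38,0,0,0,1.25,2.5,0,38,0,0,0,2.4,4.75,0,38,0,0,0,3.4,6.8,0,38,0,0,0,4.1,8.15,0,38,0,0,0,4.28,8.575,0,38,0,0,0,4.28,8.575,1,38,0,0,0,4.28,8.575,2,38,0,0,0,4.28,8.575,2.4,38,0,0,0,4.28,8.575,2.4,38,0,0,0,4.28,8.575,2.4,38]}}

```text
clock: 24.5
ee_pos: [378.9, 261.4, 135.7]
tool_rot: [-0.0, 0.707, -0.707, 0.0]
force: [-0.1, 0.3, -1.7]
width: 45.5
grip_force: 41.5
```

```bash
python3 - <<'E'
from h import *
c=snap('wrist','w10'); a=c['image'][140:300,160:360][:,:,::-1]
cv2.imwrite('pics/v10.png',cv2.resize(a,(800,640),interpolation=2)[:600]); s=manip.sense();print(s['ee_pos'],s['joints'].round(2))
E
```

```text
[378.85299382 261.36696282 135.84041752] [ 1.03  0.09 -0.58  0.   -0.9  -1.03]
```

View pics/v10.png

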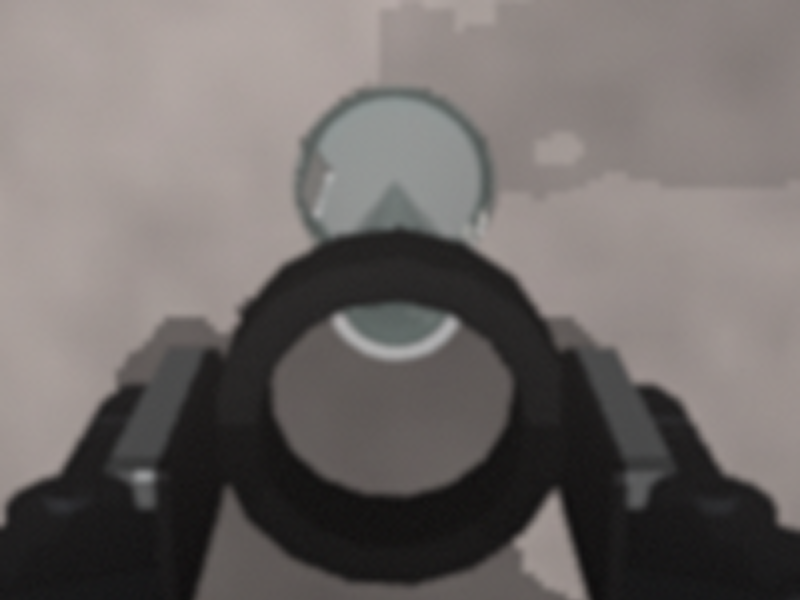

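```bash
python3 - <<'E'
from h import *
c=dict(np.load('pics/w10.npz'))
q=lambda x,y,z:ray(c,160+x/4-.4,140+y/4-.4,z).round(1)
print('lip',q(396,360,88)-[0,12.5,0],'hole low',q(392.5,497,134)-[0,17.2,0],'hole top rim',q(392.5,302,146)+[0,17.2,0],'outer top',q(392.5,231,140)+[0,24,0])
E
```

```text
lip [377.6 262.8  88. ] hole low [378.3 260.  134. ] hole top rim [378.4 260.3 146. ] outer top [378.4 259.6 140. ]
```

Request:
{"fn": "nudge_tcp", "kwargs": {"increments": [0,0,0,-0.13,0.04,0.4,38,0,0,0,-0.13,0.04,0.9,38,0,0,0,-0.13,0.04,1.4,38,0,0,0,-0.13,0.04,1.8,38,0,0,0,-0.13,0.04,2.2,38,0,0,0,-0.13,0.04,2.7,38,0,0,0,-0.13,0.04,3.3,38,0,0,0,-0.13,0.04,3.9,38,0,0,0,-0.13,0.04,4.25,38,0,0,0,-0.13,0.04,4.45,38,0,0,0,-0.13,0.04,4.55,38,0,0,0,-0.13,0.04,4.55,38]}}

```text
clock: 26.05
ee_pos: [377.7, 263.6, 44.4]
tool_rot: [-0.0, 0.707, -0.707, 0.0]
force: [0.8, -0.2, -1.5]
width: 45.5
grip_force: 41.5
```

Request:
{"fn": "nudge_tcp", "kwargs": {"increments": [0,0,0,0,0,0.05,38,0,0,0,0,0,0.05,38,0,0,0,0,0,0.1,38,0,0,0,0,0,0.1,38]}}

```text
clock: 26.55
ee_pos: [377.8, 263.5, 42.4]
tool_rot: [-0.0, 0.707, -0.707, 0.0]
force: [0.8, -2.5, 1.0]
width: 45.5
grip_force: 41.8
```

Request:
{"fn": "nudge_tcp", "kwargs": {"increments": [0,0,0,0,0,0.05,38,0,0,0,0,0,0.05,38]}}

```text
clock: 26.8
ee_pos: [377.8, 263.5, 41.4]
tool_rot: [-0.0, 0.707, -0.707, 0.0]
force: [1.5, -2.7, 3.4]
width: 44.9
grip_force: 42.0
```

Request:
{"fn": "nudge_tcp", "kwargs": {"increments": [0,0,0,0,0,0,38,0,0,0,0,0,0,50,0,0,0,0,0,0,60,0,0,0,0,0,0,72,0,0,0,0,0,0,82,0,0,0,0,0,0,85,0,0,0,0,0,-0.25,85,0,0,0,0,0,-1,85,0,0,0,0,0,-3,85,0,0,0,0,0,-5.5,85,0,0,0,0,0,-7.5,85,0,0,0,0,0,-8.25,85,0,0,0,0,0,-8.25,85,0,0,0,0,0,-8.25,85], "squeeze": 20}}

```text
clock: 28.55
ee_pos: [377.1, 263.0, 205.1]
tool_rot: [-0.001, -0.707, 0.707, -0.0]
force: [-0.8, 0.9, -0.6]
width: 85.0
grip_force: 0.0
```

```bash
python3 - <<'E'
from h import *
c=snap('wrist','w11'); d=snap('side','s11'); e=snap('scene','e11')
a=c['image'][60:310,100:400][:,:,::-1];b=d['image'][100:280,160:360][:,:,::-1];e=e['image'][120:260,120:420][:,:,::-1]
cv2.imwrite('pics/v11.png',np.vstack([np.hstack([cv2.resize(a,(360,300)),cv2.resize(b,(333,300))]),cv2.resize(e,(693,300))]))
E
```

```text
(no output)
```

View pics/v11.png

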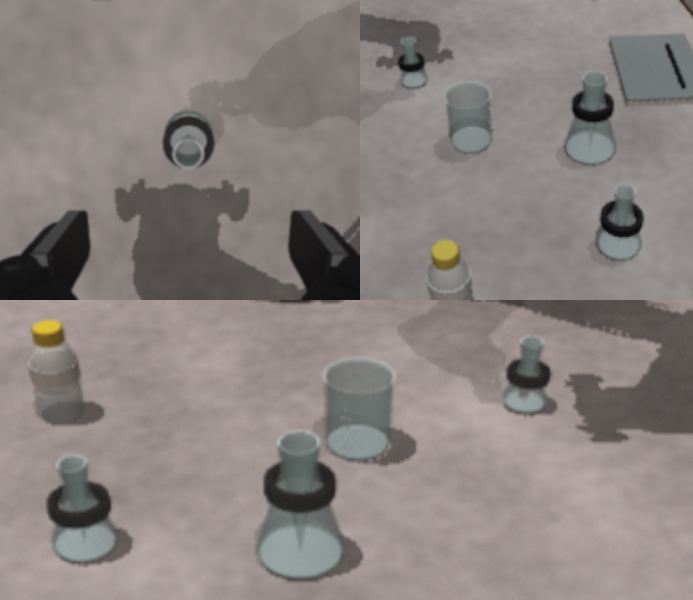

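```bash
python3 - <<'E'
from h import *
for f,cen,h,rb in(('w5',(644,9),18,79),('w8',(627,-196),16,45),('w11',(377.5,263),15,36)):
    c=dict(np.load(f'pics/{f}.npz')); p=cloud(c); m=(c['image'].max(2)<60)&(np.hypot(p[...,0]-cen[0],p[...,1]-cen[1])<45)&(p[...,2]<rb+50)&(p[...,2]>rb-10)
    q=p[m]; 
    for _ in range(3):
        A=np.c_[q[:,:2]-cen,np.ones(len(q))]; k=np.linalg.lstsq(A,q[:,2],rcond=None)[0]; r=q[:,2]-A@k; q=q[abs(r)<2.5*r.std()]
    print(f,len(q),'z top',k[2].round(1),'expect',rb+h,'slope',k[:2].round(3),'res',r.std().round(2),'centre',((q[:,:2].max(0)+q[:,:2].min(0))/2).round(1))
E
```

```text
w5 921 z top 97.4 expect 97 slope [ 0.016 -0.02 ] res 0.7 centre [644.2   3.9]
w8 690 z top 61.3 expect 61 slope [ 0.002 -0.004] res 0.74 centre [ 627.3 -198.6]
w11 414 z top 50.9 expect 51 slope [ 0.016 -0.025] res 0.82 centre [376.9 259.9]
```

```bash
python3 -c "
from rig import manip
print(manip.finish_job())"
```

```text
the job is handed in; nothing more can be done
None
```

All three ring weights are on their matching flasks and the job is handed in: depth readings after each release put each ring's top within 0.5 mm of its expected height and its tilt at no more than about 0.03 rad, and the arm finished at about 29 s of the 112 s allowed, though the hand-in returned no verdict.

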